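# Lock the extruder's die ring with the pin spanner

### The arm

A 6-joint arm with a two-finger parallel gripper is mounted at the origin on a cart in front of the work surface, level with it; the furniture and walls round the work are solid. World frame = base frame: x ahead of the robot, y to its left, z up, the work surface at z = 0. Lengths are in m, angles in rad, forces in N, time in s.
With the tool pointing down it reaches from about 0.225 to 0.875 m from the base axis. Payload 3.4 kg.
Tool frame: the origin (TCP) lies on the centre line of the jaws, within the pads' length; the fingertips stand robot.nose_length ahead of it and the grasp point (between the pads) lies 2 mm behind it (robot.nose_length is the distance from the TCP to the fingertips, in m); z points along the fingers, y is the line along which they close (so a half turn about z gives the same grasp; the last joint's range is limited). The gripper opens to 85 mm and grips with 20 to 120 N. Pads are 22 mm wide; open, the fingers measure 114 mm over their backs; the gripper's body (76 mm by 85 mm) begins 54 mm behind the grasp point. The pads swing forward as they close: fully open they stand 13 mm farther back than shut.
Start: joints at [1.207, 0.276, 1.505, -0, 1.361, -0.121], TCP at [0.138, 0.558, 0.248] pointing down, gripper open.
Joint ranges: [-2.89, 2.89], [-0.75, 2.08], [0.22, 2.7], [-1.18, 4.32], [0.11, 2.71], [-2.7, 2.7]. Speed limits (rad/s): [2.57, 2.57, 3.14, 3.14, 3.14, 3.14].

### API

Orientations are given as a rotation vector (axis times angle).
In Python, from rig import robot gives the robot as it stands.
- The arm moves only by the tool apply_moves, never from a script. Its argument "increments" is a list of rows, each a list of 2 entries, a list of its own where there are three numbers: the shift along the tool's x, y, z normalised to -1 to 1, where 1 is 0.2 m, then the turn about the tool's z normalised to -1 to 1, where 1 is pi/2 rad. In form: [[[dx, dy, dz], turn], ...]. A call has 1 to 8 rows; each row is the pose to reach, as a shift and turn from the pose commanded when the call began, along the tool's axes at that moment; what a row does not reach only later rows make up. A row lasts 1/8 s, in which the tool goes at most 62.5 mm and 10.7 degrees, less where a joint would pass 70% of its speed; a pose out of reach is approached as far as the arm can. A call with a number of a shift or a turn outside -1 to 1 is refused whole. A call with a gripper value outside its range is refused whole. "grip" is the gripper command: -1 is shut, 1 is fully open, values between are in proportion, set as the call begins (left out, the last holds). The fingers move at their own pace and stop on an object; "grip_force" is the grip in N (left out, the last holds). Time passes only in rows, so rows that repeat a pose let the fingers close. It gives the time, the measured TCP pose, the force, the opening and the grip force at its end, in the units of the state.
- robot.read_state(): the state, without advancing time (a new reading comes with each control period).
- robot.capture(name): name is "side" or "top" or "wrist"; returns (picture, depth): 400x640x3 uint8, red, green, blue; 400x640 float32, m along the optical axis (not along the pixel's ray), 0 where there is no reading.
- robot.camera_info(name): a dict with "intrinsics" (3x3 intrinsics, pixels), "k1" (the pictures are not rectified: a ray, as slopes to the right and down, at radius r is drawn at 1 + k1 r^2 times it, then the intrinsics apply), "view" (4x4, takes a point from world to camera coordinates); the wrist camera has in their place "mount" (4x4, takes a point from camera to tool coordinates, whose origin is the TCP and whose axes are the flange's). Camera axes: x right, y up, looking along -z (the intrinsics and any distortion apply to the point x, -y, -z); pixel columns grow to the right and rows downward; lengths in m; the calibration is good to about 2 mm. A picture is of the moment at which its call begins: read the wrist's pose just before it. camera_info takes no time and is no camera call.
- robot.sign_off(): hands the job in; it is judged then, once.
The state is a dict: "t": time; "joint_positions": joint angles; "dq": joint speeds; "tau": joint torques, N m; "position": TCP position; "orientation": TCP orientation; "contact_force": force on the tool from outside, world axes, zero at the start; "wrist_torque": the same for the moment, N m; "opening": finger opening in m; "grasp_force": force on a finger pad.
Only numpy, scipy, OpenCV 4.12 (cv2) and the standard library are available. Lean on these libraries where they do the work, as an engineer would, in place of code of your own. Each camera call takes 0.05 s, during which the arm holds its last target. There are 200 camera calls.

### The job

The brass ring that holds the die in the mouth of the clay extruder head is loose. Take the pin spanner whose two pins fit the ring's holes, set its pins in the holes and turn the ring clockwise (seen from above) with it until it is fully home, then put that spanner back on its own rest the way it was. Leave the other spanner and the things lying about where they are.

Things in the scene. Friction and masses are not known exactly. Their poses are not given: they have to be found in the camera images.
- extruder_head: Aluminium barrel standing mouth up, fixed to the table. Round foot 132 mm across, 10 mm high; barrel 108 mm outside, 86 mm inside diameter, rim 62 mm above the table. Origin: centre of the underside, on the table; z up. Two upright ribs outside, on its +x and -x sides, show where the ring's two holes stand when the ring is fully home.
- ring (a joint): Brass ring in the barrel's mouth, turning about its upright axis: 84 mm across, 36 mm inside, 10 mm thick, top face 6 mm below the rim; two 12 mm through holes 60 mm apart, 12 mm deep. Value in rad grows clockwise from above; starts 0.2 to 0.9; 1.6 is fully home, a hard stop. Hole line in extruder_head's frame: 1.6 minus value, anticlockwise from x. Stiff (0.2 N m), stays where left.
- hole_a (a point): Centre of one hole of the ring, at its top face, 56 mm above the table; moves with the ring.
- hole_b (a point): Centre of the other hole, opposite hole_a.
- wide_spanner: The spanner that fits, loose, 0.2 kg: steel bar 104 x 20 x 14 mm along x; two pins down at x = +30 and -30 mm, 8 mm thick, 15 mm long, round ends. Wooden grip on mid-bar, 42 mm (x) by 22 mm (y, pinch across it), 14 to 66 mm above the bar's underside. Origin: centre of the bar's underside; z up. Same either way round. Pins in the holes: bar on the rim, origin 62 mm above the table.
- narrow_spanner: Same kind of spanner but smaller: bar 88 mm long, pins only 44 mm apart, so it does not fit. Same height, grip and origin. It stays on its rest.
- rest_wide: Wooden rest of the wide spanner, fixed to the table: foot 120 x 46 x 8 mm; at x = +47 and -47 mm a post with a notch open upward, 29 mm wide across y, floor 24 mm and lips 34 mm above the table. The bar lies in both notches along the rest's x, its underside 24 mm up, pins hanging between the posts. Origin: centre of the underside, on the table.
- rest_narrow: Wooden rest of the narrow spanner, fixed, the same but 104 mm long. The two rests may have changed places.
- kidney: Red rubber kidney, 43 x 84 x 8 mm, lying on the table, a bystander.
- cutter: Small steel ring cutter, 48 mm across, 22 mm high, a bystander.
- rib: Oval wooden rib, 40 x 89 x 8 mm, a bystander.
- eraser: Eraser, 19 x 40 x 12 mm, a bystander.
- pot: Small grey clay pot, 59 mm across, 58 mm high, a bystander.
Not all that is in view belongs to the job. Several things have the shape of the extruder_head; the one meant has the colours described above.

How it is judged:
On the way, in this order (a step that is already met when the one before it is completed fails the run):
1. the wide spanner's pins are in the ring's holes (horizontal distance between wide_spanner and extruder_head below 0.006 m and z of wide_spanner in the frame of extruder_head below 0.067 m), for 0.2 s.
2. the ring is turned fully home with the spanner still in it (value of joint ring above 1.5 rad and horizontal distance between wide_spanner and extruder_head below 0.008 m and z of wide_spanner in the frame of extruder_head below 0.07 m), for 0.1 s.
At the end, for the whole second after the job is handed in: The ring is fully home (within 0.1 rad of its stop) and the wide spanner lies at rest, upright, with its bar down in both notches of its own rest (centred within 14 mm, along the rest within 0.15 rad) (value of joint ring above 1.5 rad and horizontal distance between wide_spanner and rest_wide below 0.014 m and z of wide_spanner in the frame of rest_wide between 0.02 and 0.028 m and angle between the x axis of wide_spanner and the x axis of rest_wide, either way round below 0.15 rad and angle between wide_spanner's own z axis and vertical below 0.1 rad and linear speed of wide_spanner below 0.02 m/s); the robot touches nothing.
It fails at once if the narrow spanner is moved more than 20 mm (distance of narrow_spanner from where it was at the start of the episode above 0.02 m).
It fails at once if a bystander is moved more than 40 mm (distance of any of kidney, cutter, rib, eraser, pot from where it was at the start of the episode above 0.04 m).
It also fails if it takes over 48 s, if anything falls off the work surface, if the arm or the gripper's body presses on something with over 40 N, if the wrist force passes 120 N, or if a joint passes its speed limit or range.

## Working session

There is one attempt and no reset: what is moved stays moved. The work goes in short steps, Python scripts to look and compute and a tool call to move; the robot and the scene stay as the last step left them, time stands still between calls to the robot, and variables do not carry over. Pictures are saved under pics/ and viewed, at most 10 in all, crops included, and the job is handed in when it is done.

Besides the shell and the picture viewer there is one more tool, called as name([rows], argument=value, ...), one row to a line, values as JSON. apply_moves: Moves the arm, as the interface text tells. Its arguments: {"type":"object","properties":{"increments":{"type":"array"},"grip":{"type":"number"},"grip_force":{"type":"number"}},"required":["increments"]}

```bash
mkdir -p pics; cat > h.py <<'E'
import numpy as np, cv2
from scipy.spatial.transform import Rotation as R
from rig import robot
def cap(name):
    st=robot.read_state(); im,d=robot.capture(name); ci=robot.camera_info(name)
    if 'view' in ci: T=np.linalg.inv(np.array(ci['view']))
    else:
        W=np.eye(4); W[:3,:3]=R.from_rotvec(st['orientation']).as_matrix(); W[:3,3]=st['position']
        T=W@np.array(ci['mount'])
    return im,d,np.array(ci['intrinsics']),float(ci['k1']),T
def rays(uv,K,k1):
    p=(np.asarray(uv,float).reshape(-1,2)-[K[0,2],K[1,2]])/[K[0,0],K[1,1]]
    q=p.copy()
    for _ in range(20): q=p/(1+k1*(q**2).sum(1,keepdims=True))
    return q
def onplane(uv,z,K,k1,T):
    q=rays(uv,K,k1); d=np.c_[q[:,0],-q[:,1],-np.ones(len(q))]@T[:3,:3].T
    s=(z-T[2,3])/d[:,2]; return T[:3,3]+d*s[:,None]
def cloud(d,K,k1,T):
    h,w=d.shape; u,v=np.meshgrid(np.arange(w),np.arange(h)); q=rays(np.c_[u.ravel(),v.ravel()],K,k1)
    z=d.ravel(); P=np.c_[q[:,0]*z,-q[:,1]*z,-z]@T[:3,:3].T+T[:3,3]
    P[z==0]=np.nan; return P.reshape(h,w,3)
def save(n,im): cv2.imwrite(f'pics/{n}.png',im[...,::-1])
E
python3 - <<'E'
from h import *
print(robot.nose_length, robot.read_state())
for n in('top','side','wrist'):
    c=cap(n); save(n,c[0]); print(n,c[2].round(1).tolist(),c[3],c[4].round(3).tolist()); np.savez(n,*c)
E
```

```text
0.017 {'t': 0.0, 'joint_positions': array([ 1.20700097e+00,  2.76590735e-01,  1.50613006e+00,  1.43880553e-05,
        1.36069766e+00, -1.21034803e-01]), 'dq': array([-0.00147727, -0.00135254,  0.00018275,  0.00029981, -0.00276995,
       -0.00186493]), 'tau': array([ 2.43569288e-03, -4.16779697e+01, -2.45802552e+01,  3.39888466e-04,
        1.09830784e-02,  3.29023158e-05]), 'position': array([0.13806265, 0.55766868, 0.24744334]), 'orientation': array([-3.80341545e-01, -3.11802784e+00,  2.77839355e-03]), 'contact_force': array([ 0.41620066, -0.26248517, -0.45850844]), 'wrist_torque': array([-0.04027448, -0.00887849,  0.00907952]), 'grasp_force': 0.0, 'opening': 0.08524398007595312}
top [[467.4, 0.0, 322.2], [0.0, 467.4, 201.8], [0.0, 0.0, 1.0]] -0.024411121182154258 [[0.017, 0.996, -0.091, 0.416], [-1.0, 0.019, 0.019, 0.355], [0.02, 0.091, 0.996, 1.061], [0.0, 0.0, 0.0, 1.0]]
side [[421.0, 0.0, 319.0], [0.0, 421.0, 200.0], [0.0, 0.0, 1.0]] -0.007850988942429221 [[-0.94, 0.213, -0.267, 0.242], [-0.342, -0.609, 0.716, 1.045], [-0.011, 0.764, 0.645, 0.71], [0.0, 0.0, 0.0, 1.0]]
wrist [[304.0, 0.0, 318.0], [0.0, 304.0, 192.1], [0.0, 0.0, 1.0]] -0.0402154491119137 [[0.24, -0.937, -0.255, 0.074], [0.971, 0.232, 0.064, 0.572], [-0.001, -0.263, 0.965, 0.373], [0.0, 0.0, 0.0, 1.0]]
```

View pics/top.png

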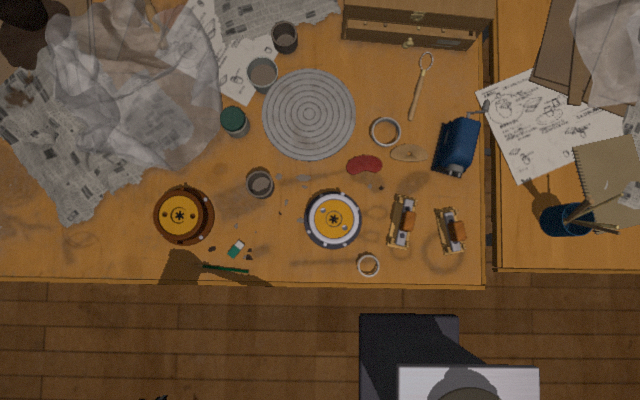

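View pics/side.png

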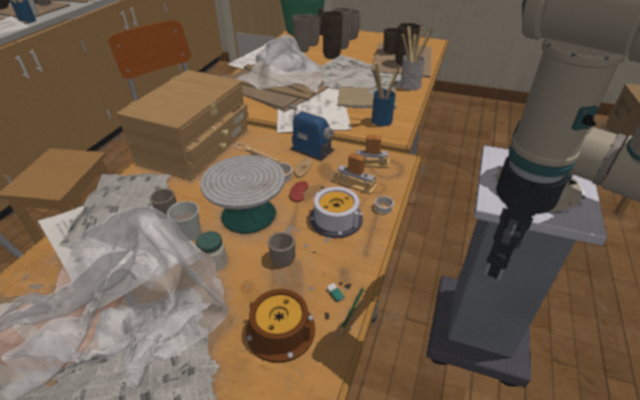

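The top view shows the aluminium head at about (333,219), with the two rests and spanners at (402,221) and (451,230). I'll zoom in and measure.

```bash
python3 - <<'E'
from h import *
z=np.load('top.npz'); im,d,K,k1,T=[z[f'arr_{i}'] for i in range(5)]; k1=float(k1)
c=im[180:275,295:475]; save('topc',cv2.resize(c,None,fx=4.4,fy=4.4,interpolation=cv2.INTER_CUBIC))
P=cloud(d,K,k1,T)
# bar/rest regions by height
for n,(u0,u1,v0,v1) in dict(A=(380,427,185,255),B=(430,475,195,260)).items():
    Q=P[v0:v1,u0:u1].reshape(-1,3)
    for lo,hi in((.004,.016),(.03,.044),(.075,.1)):
        q=Q[(Q[:,2]>lo)&(Q[:,2]<hi)][:,:2]
        if len(q)<5: continue
        r=cv2.minAreaRect(q.astype(np.float32)*1000); print(n,lo,len(q),q.mean(0).round(3),np.round(r[0]),np.round(r[1]),round(r[2]))
Q=P[185:255,298:370].reshape(-1,3)
q=Q[(Q[:,2]>.058)&(Q[:,2]<.07)][:,:2]; (c,r)=cv2.minEnclosingCircle(q.astype(np.float32)*1000);print('rim',c,r,len(q))
E
```

```text
A 0.004 454 [0.47  0.164] [478. 154.] [156.  99.] 3
A 0.03 328 [0.469 0.156] [471. 155.] [ 41. 106.] 79
A 0.075 226 [0.47  0.155] [470. 154.] [23. 42.] 78
B 0.004 362 [0.455 0.055] [462.  38.] [ 97. 144.] 88
B 0.03 275 [0.449 0.05 ] [453.  48.] [91. 41.] 12
B 0.075 226 [0.451 0.051] [451.  49.] [42. 23.] 11
rim (470.8370666503906, 311.75390625) 57.083351135253906 825
```

View pics/topc.png

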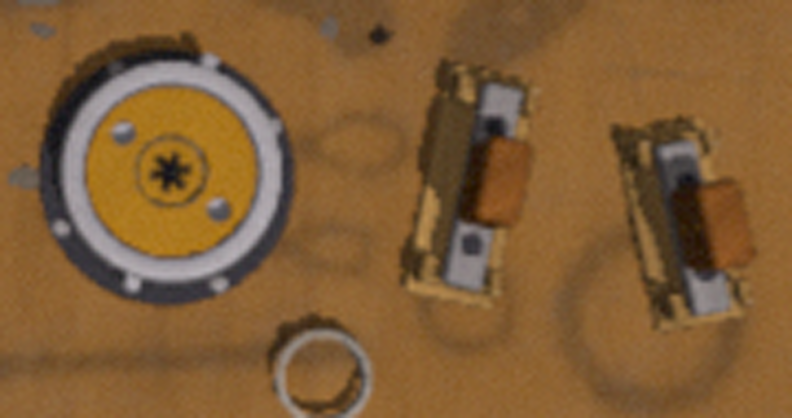

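Spanner A (402,221) has the 106 mm bar, so it is the wide one. It sits at about (0.470, 0.154) with yaw about -0.2. The holes of the aluminium head run at about +0.9 rad. I'll fly over for a closer look with the wrist camera.

apply_moves([
  [[-0.25,-0.19,0],0],
  [[-0.5,-0.38,0],0],
  [[-0.75,-0.56,0],0],
  [[-1,-0.75,0],0],
], grip=0.3)

```text
t: 0.65
position: [0.2971, 0.3632, 0.2482]
orientation: [0.379, 3.118, 0.0]
contact_force: [2.1, -0.4, -0.5]
opening: 0.0554
grasp_force: 0.0
```

apply_moves([
  [[-0.25,-0.19,0],0],
  [[-0.5,-0.38,0],0],
  [[-0.75,-0.56,0],0],
  [[-0.9,-0.65,0],0],
  [[-0.9,-0.65,0],0],
  [[-0.9,-0.65,0],0],
])

```text
t: 1.4
position: [0.4389, 0.1955, 0.248]
orientation: [-0.381, -3.117, -0.0]
contact_force: [0.1, -0.1, 0.2]
opening: 0.0554
grasp_force: 0.0
```

```bash
python3 - <<'E'
from h import *
s=robot.read_state(); print(s['t'],s['position'],s['joint_positions'].round(2))
c=cap('wrist'); save('w1',c[0]); np.savez('w1',*c)
im,d,K,k1,T=c; P=cloud(d,K,k1,T)
print(T.round(3)[:3,3])
for n,(x,y) in dict(A=(.47,.154),B=(.451,.049)).items():
    D=np.hypot(P[...,0]-x,P[...,1]-y)<.045
    q=P[D&(P[...,2]>.082)&(P[...,2]<.097)]; r=cv2.minAreaRect(q[:,:2].astype(np.float32)*1000); print(n,len(q),q.mean(0).round(4),np.median(q[:,2]),r)
D=np.hypot(P[...,0]-.471,P[...,1]-.312)<.075
q=P[D&(P[...,2]>.058)&(P[...,2]<.067)]; print('rim',cv2.minEnclosingCircle(q[:,:2].astype(np.float32)*1000),len(q),np.median(q[:,2]))
E
```

```text
1.4 [0.43893967 0.19546418 0.24796467] [ 0.27  0.13  1.69  0.    1.32 -1.05]
[0.375 0.21  0.373]
A 866 [0.4687 0.1549 0.089 ] 0.0893306800183798 ((469.6864013671875, 154.12852478027344), (22.074554443359375, 41.03694534301758), 78.22403717041016)
B 897 [0.4494 0.049  0.0884] 0.08891364786703648 ((450.6365661621094, 47.760807037353516), (42.15802001953125, 22.84393882751465), 12.049757957458496)
rim ((472.9178466796875, 310.7501525878906), 54.329833984375) 2993 0.06157288797197169
```

View pics/w1.png

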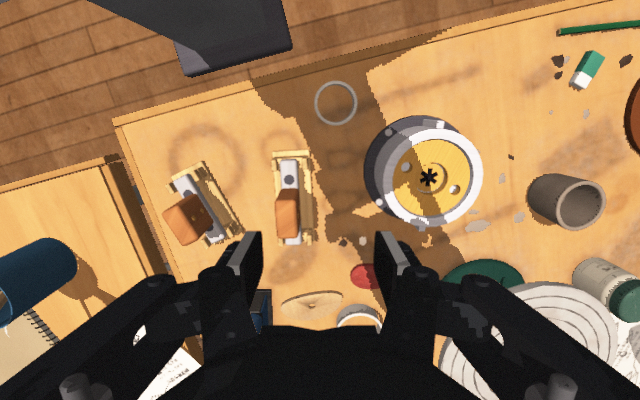

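The wrist view shows the wide spanner at (288,200) and the holes at about (406,167) and (455,189). I'll refine the holes and work out the move to the grasp.

```bash
cat >> h.py <<'E'
def move_to(p,yaw):
    """tool-frame shift (norm) and turn (norm) to bring TCP to p with tool y at world angle yaw (mod pi)"""
    s=robot.read_state(); M=R.from_rotvec(s['orientation']).as_matrix()
    sh=M.T@(np.array(p)-s['position']); cy=np.arctan2(M[1,1],M[0,1])
    dy=(yaw-cy+np.pi/2)%np.pi-np.pi/2
    print('t',s['t'],'shift',(sh/.2).round(3),'turn',round(-dy/(np.pi/2),3),'yaw now',round(cy,3),'q6',s['joint_positions'][5].round(2))
E
python3 - <<'E'
from h import *
z=np.load('w1.npz'); im,d,K,k1,T=[z[f'arr_{i}'] for i in range(5)]; k1=float(k1)
H=onplane([(406,167),(455,189)],.056,K,k1,T); print(H,np.linalg.norm(H[0]-H[1]),H.mean(0))
# depth-based: points in ring deeper than top face
P=cloud(d,K,k1,T); c=H.mean(0)
rr=np.hypot(P[...,0]-.472,P[...,1]-.311); m=(rr>.021)&(rr<.038)&(P[...,2]<.052)
n,l,s,ce=cv2.connectedComponentsWithStats(m.astype(np.uint8))
for i in range(1,n): print(s[i],ce[i],P[l==i].mean(0),onplane(ce[i],.056,K,k1,T))
save('w1c',cv2.resize(im[110:235,350:495],None,fx=4,fy=4,interpolation=cv2.INTER_CUBIC))
move_to((.4695,.1545,.13),np.pi/2-.206)
E
```

```text
[[0.45422776 0.28686311 0.056     ]
 [0.49103565 0.33503488 0.056     ]] 0.060624582908800385 [0.47263171 0.31094899 0.056     ]
[401 162  10  11  75] [405.38666667 167.21333333] [0.45874162 0.29045352 0.03811461] [[0.45429819 0.28618734 0.056     ]]
[442 168   1   1   1] [442. 168.] [0.47075811 0.33223735 0.03392807] [[0.46452847 0.3242858  0.056     ]]
[443 170   2   8   8] [443.625 173.5  ] [0.47763978 0.33325151 0.03374942] [[0.4709064  0.32517267 0.056     ]]
[443 179   1   3   3] [443. 180.] [0.48519903 0.33163233 0.03337126] [[0.47785982 0.32353401 0.056     ]]
[441 183   2   2   2] [441.5 183.5] [0.48815966 0.32856261 0.03562646] [[0.48133082 0.32140771 0.056     ]]
[450 185   9  10  32] [455.21875 190.03125] [0.49484376 0.33787141 0.04900977] [[0.4922535  0.33512458 0.056     ]]
[438 186   3   3   3] [439. 187.] [0.49219796 0.32574733 0.03388141] [[0.48455847 0.31820395 0.056     ]]
[450 186   3   4   7] [450.71428571 187.28571429] [0.4957637  0.33899777 0.03413767] [[0.48797591 0.33068186 0.056     ]]
[432 189   5   3   5] [434.  190.2] [0.49471385 0.31959603 0.03356781] [[0.48680715 0.31236126 0.056     ]]
[423 192   8   1   8] [426.5 192. ] [0.49462589 0.31061273 0.03390025] [[0.48683531 0.30405957 0.056     ]]
t 1.45 shift [-0.2   -0.164  0.59 ] turn -0.023 yaw now 1.329 q6 -1.05
```

View pics/w1c.png

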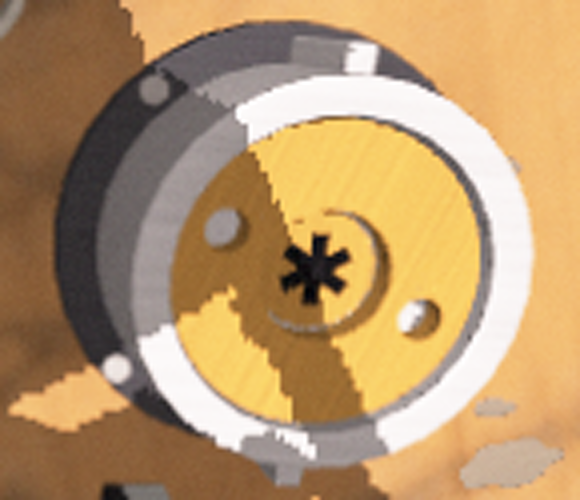

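apply_moves([
  [[-0.2,-0.164,0.1],-0.023],
  [[-0.2,-0.164,0.35],-0.023],
  [[-0.2,-0.164,0.6],-0.023],
  [[-0.2,-0.164,0.75],-0.023],
  [[-0.2,-0.164,0.85],-0.023],
  [[-0.2,-0.164,0.93],-0.023],
  [[-0.2,-0.164,0.93],-0.023],
  [[-0.2,-0.164,0.93],-0.023],
])

```text
t: 2.45
position: [0.4706, 0.1546, 0.0629]
orientation: [0.322, 3.124, 0.001]
contact_force: [-0.6, -0.2, -0.0]
opening: 0.0553
grasp_force: 0.0
```

apply_moves([
  [[0,0,0],0],
  [[0,0,0],0],
  [[0,0,0],0],
  [[0,0,0],0],
  [[0,0,0],0],
  [[0,0,0],0],
], grip=-1, grip_force=80)

```text
t: 3.2
position: [0.471, 0.154, 0.0631]
orientation: [0.324, 3.124, 0.001]
contact_force: [-1.8, 0.3, 6.9]
opening: 0.0212
grasp_force: 78.2
```

apply_moves([
  [[0,0,-0.15],0],
  [[0,0,-0.35],0],
  [[0,0,-0.5],0],
  [[0.03,0.15,-0.5],-0.1],
  [[0.07,0.35,-0.5],-0.2],
  [[0.11,0.55,-0.5],-0.3],
  [[0.153,0.77,-0.5],-0.4],
  [[0.153,0.77,-0.5],-0.5],
])

```text
t: 4.2
position: [0.472, 0.3136, 0.1616]
orientation: [-0.909, 3.007, 0.002]
contact_force: [-0.2, -0.4, -2.2]
opening: 0.0212
grasp_force: 78.9
```

```bash
python3 - <<'E'
from h import *
move_to((.4726,.3109,.163),.919+np.pi/2)
E
```

```text
t 4.2 shift [ 0.005 -0.013 -0.007] turn -0.211 yaw now 2.158 q6 -1.7
```

apply_moves([
  [[0,0,0],-0.1],
  [[0,0,0],-0.2],
  [[0,0,0],-0.215],
  [[0,0,0],-0.215],
  [[0,0,0],-0.215],
])

```text
t: 4.82
position: [0.4722, 0.3107, 0.1622]
orientation: [1.388, -2.818, -0.0]
contact_force: [0.5, -0.3, -1.9]
opening: 0.0213
grasp_force: 78.9
```

```bash
python3 - <<'E'
from h import *
move_to((.4726,.3109,.163),.919+np.pi/2)
s=robot.read_state(); c=cap('top'); im,d,K,k1,T=c; 
P=cloud(d,K,k1,T); D=np.hypot(P[...,0]-.4726,P[...,1]-.3109)<.07
m=D&(P[...,2]>.11)&(P[...,2]<.15); q=P[m]; print(len(q)); 
if len(q)>20: print(q.mean(0),cv2.minAreaRect(q[:,:2].astype(np.float32)*1000))
a=cap('wrist'); save('pair',np.hstack([a[0][:, 100:540][:300],cv2.resize(im[170:270,270:390],(360,300))])); np.savez('w2',*a)
E
```

```text
t 4.825 shift [-0.002 -0.001 -0.004] turn -0.002 yaw now 2.486 q6 -2.03
18
```

View pics/pair.png

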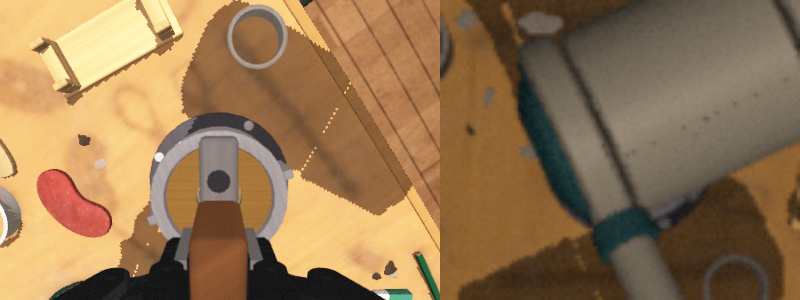

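The bar end shows at (319,137) and the pin mark at (319,181), on the wrist picture. From the mark I can check how the spanner sits in the hand.

```bash
python3 - <<'E'
from h import *
z=np.load('w2.npz'); im,d,K,k1,T=[z[f'arr_{i}'] for i in range(5)]; k1=float(k1)
P=cloud(d,K,k1,T); print('bar top z',P[150:165,312:328,2].mean(), 'rest h',P[40:60,150:215,2].mean())
zt=float(P[150:165,312:328,2].mean())
s=robot.read_state(); M=R.from_rotvec(s['orientation']).as_matrix(); M0=s['position']
g=cv2.cvtColor(im,cv2.COLOR_RGB2GRAY)[165:200,300:340]; m=(g<70).astype(np.uint8)
n,l,st,ce=cv2.connectedComponentsWithStats(m); 
for i in range(1,n):
    if st[i,4]>60:
        u=ce[i]+[300,165]; p=onplane(u,zt,K,k1,T)[0]; print(st[i],u,p,'tool',(M.T@(p-M0)).round(4))
# bar pts from depth in tool frame
b=(np.abs(P[...,2]-zt)<.005)&(np.hypot(P[...,0]-M0[0],P[...,1]-M0[1])<.075)
b[:120]=0;b[200:]=0;b[:,:290]=0;b[:,350:]=0
q=(P[b]-M0)@M; print(q[:,0].max(),q[:,1].min(),q[:,1].max(),np.polyfit(q[:,0],q[:,1],1))
E
```

```text
bar top z nan rest h nan
[  8   6  22  21 373] [318.20107239 180.96514745] [nan nan nan] tool [nan nan nan]Traceback (most recent call last):
  File "<stdin>", line 14, in <module>
    return umr_maximum(a, axis, None, out, keepdims, initial, where)
ValueError: zero-size array to reduction operation maximum which has no identity
```

```bash
python3 - <<'E'
from h import *
z=np.load('w2.npz'); im,d,K,k1,T=[z[f'arr_{i}'] for i in range(5)]; k1=float(k1)
s=robot.read_state(); M=R.from_rotvec(s['orientation']).as_matrix(); p0=s['position']
uv=[(318.2,181),(319,137),(302,150),(338,150)]
p=onplane(uv,p0[2]-.025,K,k1,T); print(((p-p0)@M*1000).round(1))
E
```

```text
[[32.3 -1.1 25. ]
 [54.4 -0.7 25. ]
 [48.  -9.1 25. ]
 [48.   8.7 25. ]]
```

apply_moves([
  [[-0.011,0,0.08],0],
  [[-0.011,0,0.16],0],
  [[-0.011,0,0.22],0],
  [[-0.011,0,0.25],0],
  [[-0.011,0,0.27],0],
  [[-0.011,0,0.285],0],
  [[-0.011,0,0.285],0],
])

```text
t: 5.8
position: [0.4736, 0.3126, 0.1054]
orientation: [-1.39, 2.817, 0.0]
contact_force: [-0.5, 0.8, -1.4]
opening: 0.021
grasp_force: 78.9
```

apply_moves([
  [[0,0,0.01],0],
  [[0,0,0.018],0],
  [[0,0,0.018],0],
  [[0,0,0.018],0],
])

```text
t: 6.3
position: [0.4736, 0.3126, 0.1018]
orientation: [-1.39, 2.817, 0.0]
contact_force: [-1.1, -0.7, -2.3]
opening: 0.0211
grasp_force: 78.9
```

apply_moves([
  [[0,-0.001,0],0.07],
  [[0,-0.002,0],0.14],
  [[0.001,-0.003,0],0.21],
  [[0.001,-0.004,0],0.28],
  [[0.002,-0.005,0],0.35],
  [[0.002,-0.006,0],0.42],
  [[0.003,-0.007,0],0.49],
  [[0.003,-0.007,0],0.53],
])

```text
t: 7.3
position: [0.4738, 0.3119, 0.1018]
orientation: [0.129, -3.138, -0.002]
contact_force: [-1.1, 1.5, -1.7]
opening: 0.0217
grasp_force: 78.9
```

```bash
cat > s.py <<'E'
from h import *
s=robot.read_state(); M=R.from_rotvec(s['orientation']).as_matrix()
print(s['t'],s['position'].round(4),'yaw',np.arctan2(M[1,1],M[0,1]).round(3),s['contact_force'].round(1),s['wrist_torque'].round(2),s['joint_positions'].round(2),s['opening'])
E
python3 s.py
```

```text
7.3 [0.4738 0.3119 0.1018] yaw 1.653 [-1.1  1.5 -1.7] [0.38 0.24 0.2 ] [ 0.46  0.38  1.74  0.    1.02 -1.19] 0.021724768572775725
```

apply_moves([
  [[0,0,0],0.04],
  [[0,-0.001,0],0.08],
  [[0,-0.001,0],0.11],
  [[0,-0.001,0],0.14],
  [[0,-0.001,0],0.14],
])

```text
t: 7.92
position: [0.4738, 0.3117, 0.1018]
orientation: [-0.213, -3.134, -0.002]
contact_force: [-1.6, 2.7, -1.0]
opening: 0.0213
grasp_force: 78.9
```

```bash
python3 s.py
```

```text
7.925 [0.4738 0.3117 0.1018] yaw 1.435 [-1.6  2.7 -1. ] [0.42 0.33 0.07] [ 0.46  0.38  1.74  0.    1.02 -0.98] 0.0212832592311889
```

apply_moves([
  [[0,0,0],0.02],
  [[0,0,0],0.04],
  [[0,0,0],0.06],
  [[0,0,0],0.06],
])

```text
t: 8.43
position: [0.474, 0.3114, 0.1017]
orientation: [-0.363, -3.12, -0.001]
contact_force: [-2.9, 3.9, -1.2]
opening: 0.0211
grasp_force: 79.0
```

```bash
python3 s.py
```

```text
8.425 [0.474  0.3114 0.1017] yaw 1.339 [-2.9  3.9 -1.2] [0.85 0.5  0.14] [ 0.46  0.38  1.74  0.    1.02 -0.88] 0.02113701201168116
```

apply_moves([
  [[0,0,0],0.02],
  [[0,0,0],0.04],
  [[0,0,0],0.06],
  [[0,0,0],0.06],
])

```text
t: 8.93
position: [0.4743, 0.3112, 0.1017]
orientation: [-0.51, -3.1, -0.001]
contact_force: [-1.4, 4.0, -2.7]
opening: 0.0212
grasp_force: 78.9
```

```bash
python3 s.py; python3 - <<'E'
from h import *
a=cap('wrist'); save('w3',a[0][0:380,120:520])
E
```

```text
8.925 [0.4743 0.3112 0.1017] yaw 1.245 [-1.4  4.  -2.7] [0.75 0.44 0.12] [ 0.46  0.38  1.74  0.    1.02 -0.79] 0.021212469978069918
```

View pics/w3.png

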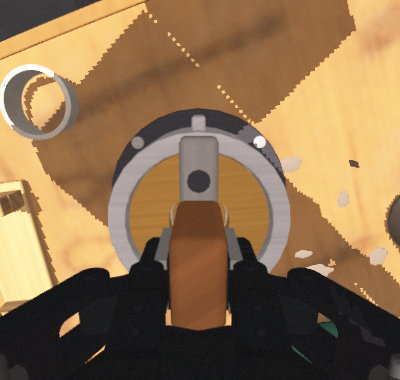

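The rib at (198,122) lines up with the bar, so the ring is nearly home. I'll press on to the stop.

apply_moves([
  [[0,0,0],0.02],
  [[0,0,0],0.04],
  [[0,0,0],0.06],
  [[0,0,0],0.06],
])

```text
t: 9.48
position: [0.4744, 0.3111, 0.1017]
orientation: [0.651, 3.073, 0.0]
contact_force: [-2.8, 5.0, -2.5]
opening: 0.0211
grasp_force: 79.0
```

```bash
python3 s.py
```

```text
9.475 [0.4744 0.3111 0.1017] yaw 1.153 [-2.8  5.  -2.5] [0.93 0.38 0.89] [ 0.46  0.38  1.74 -0.    1.02 -0.7 ] 0.021052795173011958
```

apply_moves([
  [[0,0,0],0.02],
  [[0,0,0],0.02],
  [[0,0,0],0.02],
])

```text
t: 9.85
position: [0.4744, 0.3111, 0.1017]
orientation: [0.695, 3.063, -0.001]
contact_force: [-2.1, 4.4, -2.5]
opening: 0.0209
grasp_force: 82.4
```

```bash
python3 s.py
```

```text
9.85 [0.4744 0.3111 0.1017] yaw 1.125 [-2.1  4.4 -2.5] [1.09 0.46 1.99] [ 0.46  0.38  1.74 -0.    1.02 -0.67] 0.020917982901040303
```

The torque rose to 2 N m, so the ring is on its stop. I'll back off within the play and lift out.

apply_moves([
  [[0,0,0],-0.03],
  [[0,0,0],-0.05],
  [[0,0,-0.02],-0.05],
  [[0,0,-0.06],-0.05],
  [[0,0,-0.15],-0.05],
  [[0,0,-0.25],-0.05],
  [[0,0,-0.3],-0.05],
  [[0,0,-0.3],-0.05],
])

```text
t: 10.85
position: [0.4748, 0.3109, 0.1627]
orientation: [0.581, 3.086, 0.001]
contact_force: [0.1, -0.3, -1.6]
opening: 0.0214
grasp_force: 79.0
```

```bash
python3 s.py; python3 - <<'E'
from h import *
move_to((.471,.154,.163),1.364)
z=cap('wrist'); im,d,K,k1,T=z; save('w4',im[100:300,200:440])
s=robot.read_state(); M=R.from_rotvec(s['orientation']).as_matrix(); p0=s['position']
g=cv2.cvtColor(im,cv2.COLOR_RGB2GRAY)[165:200,300:340]; n,l,st,ce=cv2.connectedComponentsWithStats((g<70).astype(np.uint8))
for i in range(1,n):
    if st[i,4]>60: u=ce[i]+[300,165]; print(st[i],u,((onplane(u,p0[2]-.025,K,k1,T)-p0)@M*1000).round(1))
E
```

```text
10.85 [0.4748 0.3109 0.1627] yaw 1.199 [ 0.1 -0.3 -1.6] [-0.08 -0.02  0.01] [ 0.46  0.32  1.66 -0.    1.16 -0.74] 0.02135503258798859
t 10.85 shift [-0.267 -0.738 -0.002] turn -0.105 yaw now 1.199 q6 -0.74
[  8   5  22  22 375] [318.19466667 180.97066667] [[29.8 -0.7 25. ]]
```

View pics/w4.png

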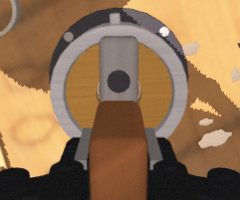

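apply_moves([
  [[-0.07,-0.2,0],-0.05],
  [[-0.15,-0.42,0],-0.105],
  [[-0.22,-0.62,0],-0.105],
  [[-0.267,-0.738,0],-0.105],
  [[-0.267,-0.738,0],-0.105],
  [[-0.267,-0.738,0.15],-0.105],
  [[-0.267,-0.738,0.25],-0.105],
  [[-0.267,-0.738,0.25],-0.105],
])

```text
t: 11.9
position: [0.4688, 0.1546, 0.1099]
orientation: [-0.323, -3.12, 0.001]
contact_force: [-0.6, -0.0, -0.9]
opening: 0.0211
grasp_force: 79.2
```

```bash
python3 s.py; python3 - <<'E'
from h import *
move_to((.471,.154,.0635),1.364)
E
```

```text
11.9 [0.4688 0.1546 0.1099] yaw 1.365 [-0.6 -0.  -0.9] [-0.02 -0.05 -0.03] [ 0.18  0.28  1.88  0.    0.99 -1.19] 0.02112772298825008
t 11.9 shift [-0.012 -0.001  0.232] turn 0.0 yaw now 1.365 q6 -1.19
```

apply_moves([
  [[-0.008,0,0.06],0],
  [[-0.008,0,0.13],0],
  [[-0.008,0,0.19],0],
  [[-0.008,0,0.225],0],
  [[-0.008,0,0.232],0],
  [[-0.008,0,0.232],0],
])

```text
t: 12.65
position: [0.4722, 0.1538, 0.0654]
orientation: [0.324, 3.125, 0.0]
contact_force: [0.2, 0.4, -0.9]
opening: 0.0214
grasp_force: 79.2
```

apply_moves([
  [[0,0,0.006],0],
  [[0,0,0.01],0],
  [[0,0,0.01],0],
])

```text
t: 13.02
position: [0.472, 0.1538, 0.0634]
orientation: [0.324, 3.125, 0.0]
contact_force: [1.9, 0.2, -3.1]
opening: 0.021
grasp_force: 79.2
```

apply_moves([
  [[0,0,0],0],
  [[0,0,0],0],
  [[0,0,0],0],
  [[0,0,-0.15],0],
  [[0,0,-0.4],0],
  [[0,0,-0.7],0],
  [[0,0,-0.9],0],
  [[0,0,-0.9],0],
], grip=0.3)

```text
t: 14.02
position: [0.4741, 0.1542, 0.247]
orientation: [0.323, 3.117, 0.004]
contact_force: [0.4, -0.1, -0.3]
opening: 0.0553
grasp_force: 0.0
```

apply_moves([
  [[0.15,0.2,0],0],
  [[0.15,0.2,0],0],
  [[0.15,0.2,0],0],
  [[0.15,0.2,0],0],
])

```text
t: 14.52
position: [0.451, 0.1984, 0.2427]
orientation: [-0.325, -3.124, 0.001]
contact_force: [-0.4, 0.3, -0.2]
opening: 0.0554
grasp_force: 0.0
```

```bash
python3 s.py; python3 - <<'E'
from h import *
im,d,K,k1,T=cap('wrist'); P=cloud(d,K,k1,T); save('w5',im)
D=np.hypot(P[...,0]-.47,P[...,1]-.154)<.045
q=P[D&(P[...,2]>.082)&(P[...,2]<.097)]; print(len(q),q.mean(0),np.median(q[:,2]),cv2.minAreaRect(q[:,:2].astype(np.float32)*1000))
E
```

```text
14.525 [0.451  0.1984 0.2427] yaw 1.363 [-0.4  0.3 -0.2] [0.04 0.01 0.04] [ 0.27  0.16  1.68 -0.    1.31 -1.09] 0.055397571236646674
937 [0.46981947 0.15412239 0.08896965] 0.08932953772442154 ((470.82666015625, 153.2996063232422), (22.032873153686523, 41.631038665771484), 78.72216033935547)
```

View pics/w5.png

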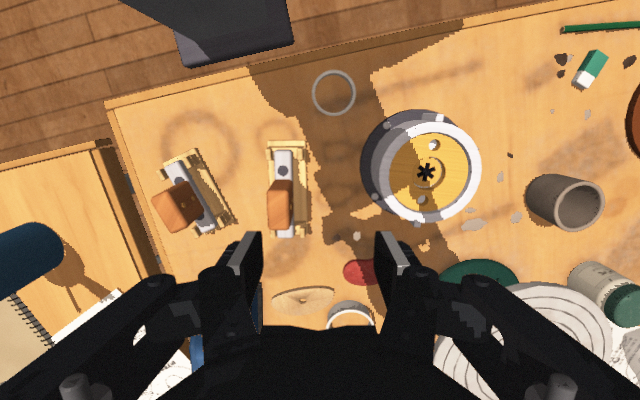

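The spanner lies back in its rest at (282,195), within about 1 mm of where it was. The ring's holes at (433,145) and (421,199) line up with the ribs. I'm handing in.

```bash
python3 -c "
from rig import robot
print(robot.sign_off())"
```

```text
the job is handed in; nothing more can be done
None
```

I turned the ring to its stop with the wide spanner, put the spanner back on its own rest about 1 mm from where it started, and handed the job in at about 14.6 s; no verdict came back.

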